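Pack the engraver's chisels into the travelling tray in working order

ROBOT

A 7-joint arm with a two-finger parallel gripper is mounted at the origin on the work surface. World frame = base frame: x ahead of the robot, y to its left, z up, the work surface at z = 0. Lengths are in m, angles in rad, forces in N, time in s.
With the tool pointing down it reaches from about 0.425 to 0.875 m from the base axis. Payload 4.7 kg.
Tool frame: the origin (TCP) lies on the mounting face of the last link; the fingertips stand 182 mm ahead of it and the grasp point (between the pads) lies ahead of it (ctrl.grip_point_offset is the z of the grasp point in the tool frame, in m); z points along the fingers, y is the line along which they close (so a half turn about z gives the same grasp; the last joint's range is limited). The gripper opens to 87 mm and grips with 3 to 60 N. Pads are 19 mm wide; open, the fingers measure 117 mm over their backs; the gripper's body (75 mm by 190 mm) begins 51 mm behind the grasp point.
Start: joints at [1.338, 0.321, -0.07, 1.45, 0.023, 1.371, -0.057], TCP at [0.159, -0.63, 0.405] pointing down, gripper open.
Joint ranges: [-2.86, 2.86], [-0.3, 2.09], [-1.38, 1.24], [0.06, 2.45], [-1.56, 4.7], [0.09, 2.05], [-2.69, 2.69]. Speed limits (rad/s): [2.57, 2.57, 3.14, 3.14, 3.14, 3.14, 3.14].

INTERFACE

Orientations are given as a rotation vector (axis times angle).
In Python, from bench import ctrl gives the robot as it stands.
- The arm moves only by the tool pendant, called by a JSON object that holds its "method" and its "body", one argument or row to a line. Schema: {"type":"object","properties":{"steps":{"type":"array","items":{"type":"array","prefixItems":[{"type":"array","items":{"type":"number"},"minItems":3,"maxItems":3},{"type":"number"},{"type":"number"}],"minItems":3,"maxItems":3},"minItems":1,"maxItems":20},"force":{"type":"number"},"only":{"type":"string"},"quiet":{"type":"boolean"},"lines":{"type":"string"}},"required":["steps"],"additionalProperties":false}. steps is a list of rows, 1 to 20 of them, each written [[dx, dy, dz], turn, opening]: dx, dy, dz in shares of 1 m (1.0 is 1 m), then a turn about the tool's z in a scale on which 1.0 is pi rad, then the opening from 0.0 (shut) to 1.0 (fully open); each row is the pose to reach, as a shift and turn from the pose commanded when the call began, along the tool's axes at that moment; what a row does not reach only later rows make up. A row lasts 1/10 s, in which the tool goes at most 0.05 m and 0.15 rad, less where a joint would pass 70% of its speed; a pose out of reach is approached as far as the arm can. The fingers move at their own pace and stop on an object; force is the grip in N (left out, the last holds). Time passes only in rows, so rows that do not move let the fingers close. The tool returns the time, the measured TCP pose, the force, the opening and the grip force at its end. only (a regular expression) keeps the lines of the reply that match it, lines (a string "A,B") keeps lines A to B, and quiet returns only ok. Input that does not fit is refused with a message, and nothing moves.
- ctrl.get_state(): the state, without advancing time (a new reading comes with each control period).
- ctrl.get_image(name): name is "side" or "top" or "wrist"; returns (picture, depth): 384x512x3 uint8, red, green, blue; 384x512 float32, m along the optical axis (not along the pixel's ray), 0 where there is no reading.
- ctrl.camera_model(name): a dict with "vertical_fov" (degrees; the focal length in pixels is half the picture's height over the tangent of half this angle, whatever the lens; pixels are square), "cx", "cy" (the principal point, pixels), "rvec" (rotation vector, rad) and "tvec" (3), from world to camera coordinates, as OpenCV has them; the wrist camera has in their place "hand_eye" (4x4, takes a point from camera to tool coordinates, whose origin is the TCP and whose axes are the flange's). Camera axes: x right, y down, z forward; pixel columns grow to the right and rows downward; lengths in m; the calibration is good to about 2 mm. A picture is of the moment at which its call begins: read the wrist's pose just before it. camera_model takes no time and is no camera call.
- ctrl.close_job(): hands the job in; it is judged then, once.
The state is a dict: "time": time; "joint_positions": joint angles; "qd": joint speeds; "joint_torque": joint torques, N m; "position": TCP position; "tool_rot": TCP orientation; "ft_force": force on the tool from outside, world axes, zero at the start; "torque": the same for the moment, N m; "grip_width": opening from 0.0 (shut) to 1.0 (fully open); "grip_force": force on a finger pad.
Only numpy, scipy, OpenCV 4.12 (cv2) and the standard library are available. Lean on these libraries where they do the work, as an engineer would, in place of code of your own. Each camera call takes 0.05 s, during which the arm holds its last target. There are 200 camera calls.

TASK

The four engraving tools lie side by side on the wooden bench rest in the order in which they are used. Lay them one by one in the notches of the travelling tray in the same order from left to right, one tool to a notch, each lying level across both rails with its middle between them. Lay them down rather than dropping them, and leave the small paint tin between the two racks standing where it is.

Things in the scene. Friction and masses are not known exactly. Their poses are not given: they have to be found in the camera images.
- chisel_flat: Flat chisel, bright steel, x -84 to +80 mm: round shank 14 mm, flared flat edge 24 mm wide. +x: to its working end, at the start away from the robot. Origin on its long axis, 8 mm or less from its balance point; at the start midway between its saddle's uprights (to 6 mm). Level; the axis lies half its thickness above the notch floor. Straight 35 mm either side.
- chisel_punch: Centre punch, dark steel, the slimmest, x -62 to +72 mm: round shank 12 mm, the last 35 mm a cone to a point. +x: to its working end, at the start away from the robot. Origin on its long axis, 8 mm or less from its balance point; at the start midway between its saddle's uprights (to 6 mm). Level; the axis lies half its thickness above the notch floor. Straight 35 mm either side.
- chisel_guard: Guarded chisel, bright steel, longest, x -89 to +88 mm: round shank 16 mm; black rubber guard, 40 mm disc, at x -60 to -46. +x: to its working end, at the start away from the robot. Origin on its long axis, 8 mm or less from its balance point; at the start midway between its saddle's uprights (to 6 mm). Level; the axis lies half its thickness above the notch floor. Straight 35 mm either side.
- chisel_square: Square matting tool, dark steel, the shortest, x -51 to +51 mm: shank 14 x 14 mm lying flat, end 10 mm square. +x: to its working end, at the start away from the robot. Origin on its long axis, 8 mm or less from its balance point; at the start midway between its saddle's uprights (to 6 mm). Level; the axis lies half its thickness above the notch floor. Straight 35 mm either side.
- saddle_flat: Fixed saddle in which the flat chisel starts, one of four alike pale wooden ones in a row, 70 mm apart, on the brown board of the bench rest (all at the same yaw, up to 0.28 rad askew). It stays, so it still marks that tool's place in the row later. x: along the tool, away from the robot; y: left along the row. Origin: mid underside, 10 mm above the table.
- saddle_punch: Saddle in which the centre punch starts; like saddle_flat. Every saddle has two uprights 12 mm thick, 66 mm wide, 46 mm high, at x = -30 and +30 mm: 48 mm free between them, down to the board, for the fingers.
- saddle_guard: Saddle in which the guarded chisel starts; like saddle_flat. Each upright has a notch at y = 0: 16 mm deep, 50 mm wide at the top, sloped sides, flat floor 20 mm wide, 30 mm above the saddle's origin (40 mm above the table).
- saddle_square: Saddle in which the square tool starts; like saddle_flat, built as told for saddle_punch and saddle_guard.
- rack: Fixed travelling tray, empty, aluminium, 176 (x) by 280 mm (y), rim 18 mm high, left or right of the bench rest. Two brown rails along y, 12 mm thick, 56 mm high, at x = -30 and +30. Notches at y = +105, +35, -35, -105 (left to right), shaped as the saddles', floor 40 mm above the table. Origin: mid underside, on the table; x away from the robot, y left, up to 0.28 rad askew.
- paint_tin: Small lidded paint tin with a paper band, 38 mm in diameter, 46 mm high, loose, upright between the two racks near their far ends. Origin: centre of its underside. To be left alone.
Mind the look-alikes: they are no part of the job. Several things have the shape of the chisel_flat; the one meant has the colours described above.

How it is judged:
At the end, for the whole second after the job is handed in: Every tool lies released and still in its own tray notch, in the left-to-right order of the saddles: within 10 mm along the row and 15 mm across of the notch's middle, -4 to +6 mm of seated height, within 0.2 rad of the tray's x axis. Paint tin upright within 20 mm of its start ((y of chisel_flat in the frame of rack between 0.095 and 0.115 m or y of chisel_flat in the frame of rack between 0.025 and 0.045 m or y of chisel_flat in the frame of rack between -0.045 and -0.025 m or y of chisel_flat in the frame of rack between -0.115 and -0.095 m) and x of chisel_flat in the frame of rack between -0.015 and 0.015 m and z of chisel_flat in the frame of rack between 0.043 and 0.053 m and angle between the x axis of each of chisel_flat, chisel_punch, chisel_guard, chisel_square and the x axis of rack, either way round below 0.2 rad and linear speed of each of chisel_flat, chisel_punch, chisel_guard, chisel_square below 0.02 m/s and contact force between each of chisel_flat, chisel_punch, chisel_guard, chisel_square and the fingers below 0.05 N and (y of chisel_punch in the frame of rack between 0.095 and 0.115 m or y of chisel_punch in the frame of rack between 0.025 and 0.045 m or y of chisel_punch in the frame of rack between -0.045 and -0.025 m or y of chisel_punch in the frame of rack between -0.115 and -0.095 m) and x of chisel_punch in the frame of rack between -0.015 and 0.015 m and z of chisel_punch in the frame of rack between 0.042 and 0.052 m and (y of chisel_guard in the frame of rack between 0.095 and 0.115 m or y of chisel_guard in the frame of rack between 0.025 and 0.045 m or y of chisel_guard in the frame of rack between -0.045 and -0.025 m or y of chisel_guard in the frame of rack between -0.115 and -0.095 m) and x of chisel_guard in the frame of rack between -0.015 and 0.015 m and z of chisel_guard in the frame of rack between 0.044 and 0.054 m and (y of chisel_square in the frame of rack between 0.095 and 0.115 m or y of chisel_square in the frame of rack between 0.025 and 0.045 m or y of chisel_square in the frame of rack between -0.045 and -0.025 m or y of chisel_square in the frame of rack between -0.115 and -0.095 m) and x of chisel_square in the frame of rack between -0.015 and 0.015 m and z of chisel_square in the frame of rack between 0.043 and 0.053 m and ((y of saddle_flat in the frame of saddle_punch above 0 m and ((y of chisel_flat in the frame of rack above 0.07 m and y of chisel_punch in the frame of rack below 0.07 m) or (y of chisel_flat in the frame of rack above 0 m and y of chisel_punch in the frame of rack below 0 m) or (y of chisel_flat in the frame of rack above -0.07 m and y of chisel_punch in the frame of rack below -0.07 m))) or (y of saddle_flat in the frame of saddle_punch below 0 m and ((y of chisel_punch in the frame of rack above 0.07 m and y of chisel_flat in the frame of rack below 0.07 m) or (y of chisel_punch in the frame of rack above 0 m and y of chisel_flat in the frame of rack below 0 m) or (y of chisel_punch in the frame of rack above -0.07 m and y of chisel_flat in the frame of rack below -0.07 m)))) and ((y of saddle_flat in the frame of saddle_guard above 0 m and ((y of chisel_flat in the frame of rack above 0.07 m and y of chisel_guard in the frame of rack below 0.07 m) or (y of chisel_flat in the frame of rack above 0 m and y of chisel_guard in the frame of rack below 0 m) or (y of chisel_flat in the frame of rack above -0.07 m and y of chisel_guard in the frame of rack below -0.07 m))) or (y of saddle_flat in the frame of saddle_guard below 0 m and ((y of chisel_guard in the frame of rack above 0.07 m and y of chisel_flat in the frame of rack below 0.07 m) or (y of chisel_guard in the frame of rack above 0 m and y of chisel_flat in the frame of rack below 0 m) or (y of chisel_guard in the frame of rack above -0.07 m and y of chisel_flat in the frame of rack below -0.07 m)))) and ((y of saddle_flat in the frame of saddle_square above 0 m and ((y of chisel_flat in the frame of rack above 0.07 m and y of chisel_square in the frame of rack below 0.07 m) or (y of chisel_flat in the frame of rack above 0 m and y of chisel_square in the frame of rack below 0 m) or (y of chisel_flat in the frame of rack above -0.07 m and y of chisel_square in the frame of rack below -0.07 m))) or (y of saddle_flat in the frame of saddle_square below 0 m and ((y of chisel_square in the frame of rack above 0.07 m and y of chisel_flat in the frame of rack below 0.07 m) or (y of chisel_square in the frame of rack above 0 m and y of chisel_flat in the frame of rack below 0 m) or (y of chisel_square in the frame of rack above -0.07 m and y of chisel_flat in the frame of rack below -0.07 m)))) and ((y of saddle_punch in the frame of saddle_guard above 0 m and ((y of chisel_punch in the frame of rack above 0.07 m and y of chisel_guard in the frame of rack below 0.07 m) or (y of chisel_punch in the frame of rack above 0 m and y of chisel_guard in the frame of rack below 0 m) or (y of chisel_punch in the frame of rack above -0.07 m and y of chisel_guard in the frame of rack below -0.07 m))) or (y of saddle_punch in the frame of saddle_guard below 0 m and ((y of chisel_guard in the frame of rack above 0.07 m and y of chisel_punch in the frame of rack below 0.07 m) or (y of chisel_guard in the frame of rack above 0 m and y of chisel_punch in the frame of rack below 0 m) or (y of chisel_guard in the frame of rack above -0.07 m and y of chisel_punch in the frame of rack below -0.07 m)))) and ((y of saddle_punch in the frame of saddle_square above 0 m and ((y of chisel_punch in the frame of rack above 0.07 m and y of chisel_square in the frame of rack below 0.07 m) or (y of chisel_punch in the frame of rack above 0 m and y of chisel_square in the frame of rack below 0 m) or (y of chisel_punch in the frame of rack above -0.07 m and y of chisel_square in the frame of rack below -0.07 m))) or (y of saddle_punch in the frame of saddle_square below 0 m and ((y of chisel_square in the frame of rack above 0.07 m and y of chisel_punch in the frame of rack below 0.07 m) or (y of chisel_square in the frame of rack above 0 m and y of chisel_punch in the frame of rack below 0 m) or (y of chisel_square in the frame of rack above -0.07 m and y of chisel_punch in the frame of rack below -0.07 m)))) and ((y of saddle_guard in the frame of saddle_square above 0 m and ((y of chisel_guard in the frame of rack above 0.07 m and y of chisel_square in the frame of rack below 0.07 m) or (y of chisel_guard in the frame of rack above 0 m and y of chisel_square in the frame of rack below 0 m) or (y of chisel_guard in the frame of rack above -0.07 m and y of chisel_square in the frame of rack below -0.07 m))) or (y of saddle_guard in the frame of saddle_square below 0 m and ((y of chisel_square in the frame of rack above 0.07 m and y of chisel_guard in the frame of rack below 0.07 m) or (y of chisel_square in the frame of rack above 0 m and y of chisel_guard in the frame of rack below 0 m) or (y of chisel_square in the frame of rack above -0.07 m and y of chisel_guard in the frame of rack below -0.07 m)))) and distance of paint_tin from where it was at the start of the episode below 0.02 m and angle between paint_tin's own z axis and vertical below 0.3 rad); the robot touches nothing.
It fails at once if the small paint tin is pushed more than 20 mm or tipped (distance of paint_tin from where it was at the start of the episode above 0.02 m or angle between paint_tin's own z axis and vertical above 0.3 rad).
It fails at once if the flat chisel is dropped (falls free more than about 25 mm) (linear speed of chisel_flat above 0.7 m/s and contact force between chisel_flat and the fingers below 0.05 N and contact force between chisel_flat and anything else below 0.05 N).
It fails at once if the centre punch is dropped (falls free more than about 25 mm) (linear speed of chisel_punch above 0.7 m/s and contact force between chisel_punch and the fingers below 0.05 N and contact force between chisel_punch and anything else below 0.05 N).
It fails at once if the guarded chisel is dropped (falls free more than about 25 mm) (linear speed of chisel_guard above 0.7 m/s and contact force between chisel_guard and the fingers below 0.05 N and contact force between chisel_guard and anything else below 0.05 N).
It fails at once if the square tool is dropped (falls free more than about 25 mm) (linear speed of chisel_square above 0.7 m/s and contact force between chisel_square and the fingers below 0.05 N and contact force between chisel_square and anything else below 0.05 N).
It also fails if it takes over 109 s, if anything falls off the work surface, if the arm or the gripper's body presses on something with over 40 N, if the wrist force passes 120 N, or if a joint passes its speed limit or range.

## Working session

There is one attempt and no reset: what is moved stays moved. The work goes in short steps, Python scripts to look and compute and a tool call to move; the robot and the scene stay as the last step left them, time stands still between calls to the robot, and variables do not carry over. Pictures are saved under pics/ and viewed, at most 14 in all, crops included, and the job is handed in when it is done.

```bash
ls; mkdir -p pics; cat > h.py <<'E'
import numpy as np, cv2
from bench import ctrl
from scipy.spatial.transform import Rotation as R
def cloud(name):
    s=ctrl.get_state(); im,d=ctrl.get_image(name); m=ctrl.camera_model(name)
    h,w=d.shape; f=h/2/np.tan(np.radians(m["vertical_fov"])/2)
    v,u=np.mgrid[:h,:w]; P=np.stack([(u-m["cx"])/f*d,(v-m["cy"])/f*d,d],-1)
    if "hand_eye" in m:
        T=np.array(m["hand_eye"]); P=P@T[:3,:3].T+T[:3,3]
        Q=R.from_rotvec(s["tool_rot"]).as_matrix(); P=P@Q.T+np.array(s["position"])
    else:
        Q=R.from_rotvec(np.ravel(m["rvec"])).as_matrix(); P=(P-np.ravel(m["tvec"]))@Q
    P[d==0]=np.nan
    return im,P
def save(n,im): cv2.imwrite("pics/"+n,cv2.cvtColor(im,cv2.COLOR_RGB2BGR))
E
python3 - <<'E'
from h import *
s=ctrl.get_state(); print(s, ctrl.grip_point_offset)
for n in("top","side"):
    print(ctrl.camera_model(n))
    im,P=cloud(n); save(n+"0.png",im); np.savez(n+"0.npz",im=im,P=P)
print(ctrl.camera_model("wrist"))
E
```

```text
pics
{'time': 0.0, 'joint_positions': array([ 1.3380967 ,  0.32181964, -0.07008055,  1.45164554,  0.02260204,
        1.37082291, -0.05692633]), 'qd': array([-0.00187317, -0.00060189,  0.00075654, -0.00018704, -0.00049962,
       -0.00076104,  0.00262832]), 'joint_torque': array([-2.30766454e-04, -4.91282701e+01, -4.03702240e-01, -3.12526023e+01,
       -6.39276858e-02,  4.38099552e-02,  1.71464258e-04]), 'position': array([ 0.15871255, -0.63011616,  0.40367814]), 'tool_rot': array([-3.11583914e+00, -3.86457608e-01,  5.26929495e-04]), 'ft_force': array([-0.46069646, -0.751791  ,  0.89308532]), 'torque': array([-0.02076714,  0.06242409, -0.02076535]), 'grip_force': 0.0, 'grip_width': 1.000548521849489} 0.1635
{'vertical_fov': 43.503515291196535, 'cx': 256.4871550073389, 'cy': 183.39701212260707, 'rvec': array([ 2.2425307 , -1.95739242,  0.21003781]), 'tvec': array([-0.06317658,  0.50214642,  1.18981253])}
{'vertical_fov': 43.538740685781406, 'cx': 254.86928270176884, 'cy': 197.45738411296767, 'rvec': array([ 0.56723448, -2.75297416,  1.06289053]), 'tvec': array([0.42669197, 0.18597483, 1.044563  ])}
{'vertical_fov': 69.0905889592408, 'cx': 256.87916619189616, 'cy': 192.01825981519306, 'hand_eye': array([[-2.00876571e-05, -9.61444572e-01, -2.74998790e-01,
         7.59767251e-02],
       [ 9.99999938e-01,  7.71610791e-05, -3.42815169e-04,
        -5.32667105e-04],
       [ 3.50816986e-04, -2.74998780e-01,  9.61444511e-01,
         1.99213829e-02],
       [ 0.00000000e+00,  0.00000000e+00,  0.00000000e+00,
         1.00000000e+00]])}
```

View pics/top0.png

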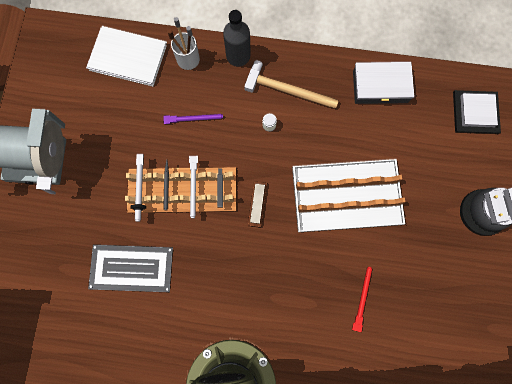

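View pics/side0.png

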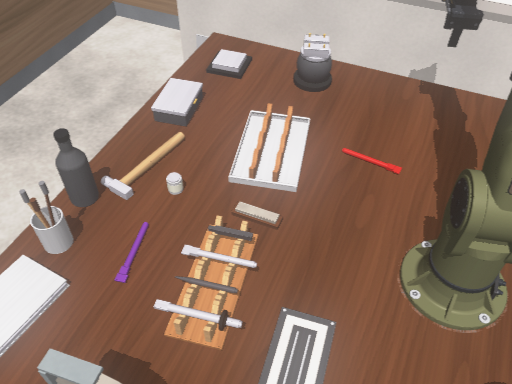

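The tools, left to right in top view, are guard (138,190), punch (166,187), flat (193,187) and square (220,187). The empty tray is at (348,195) and the tin at (270,122). Three things have the flat-chisel shape: purple (193,119), red (363,300) and bright steel (193,187) in the rest. The bright steel one fits the description. Next I get rough positions.

```bash
python3 - <<'E'
from h import *
D=np.load("top0.npz");P=D["P"]
for n,(u,v) in dict(guardA=(139,160),guardB=(138,215),punchA=(166,165),punchB=(167,205),flatA=(193,165),flatB=(193,212),sqA=(220,172),sqB=(220,203),tin=(270,122),tl=(293,166),tr=(397,160),bl=(299,231),br=(405,223),block=(258,205),table=(270,250)).items(): print(n,P[v,u].round(3))
im=D["im"]; save("crop.png",cv2.resize(im[100:245,110:420],None,fx=2.5,fy=2.5,interpolation=cv2.INTER_CUBIC))
E
```

```text
guardA [0.526 0.317 0.054]
guardB [0.383 0.292 0.058]
punchA [0.523 0.246 0.052]
punchB [0.42  0.225 0.049]
flatA [0.533 0.176 0.052]
flatB [0.41  0.155 0.057]
sqA [0.524 0.103 0.052]
sqB [0.443 0.091 0.051]
tin [ 0.68  -0.008  0.042]
tl [ 0.573 -0.084  0.02 ]
tr [ 0.634 -0.364  0.001]
bl [ 0.403 -0.121  0.015]
br [ 0.465 -0.399 -0.002]
block [ 0.456 -0.006  0.02 ]
table [ 0.346 -0.052 -0.001]
```

View pics/crop.png

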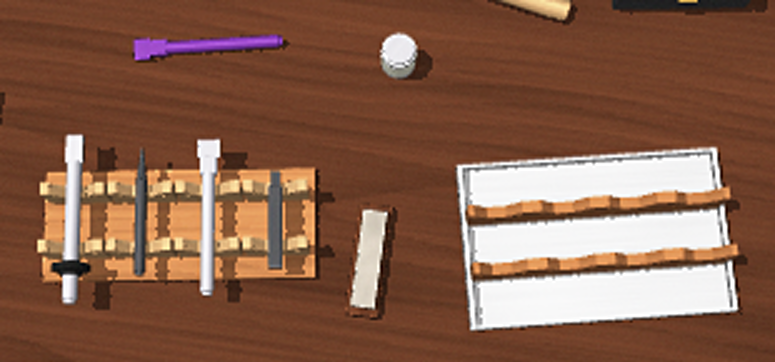

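```bash
cat > fit.py <<'E'
from h import *
def tray(P):
    Q=P.reshape(-1,3); Q=Q[np.isfinite(Q).all(1)]
    # rails: points z in .03-.07 near tray
    c=np.array([0.518,-.242]); y=0.215
    for i in range(6):
        Rm=np.array([[np.cos(y),np.sin(y)],[-np.sin(y),np.cos(y)]])
        L=(Q[:,:2]-c)@Rm.T
        m=(Q[:,2]>.036)&(Q[:,2]<.064)&(abs(L[:,1])<.15)&(abs(abs(L[:,0])-.03)<.015-.001*i)
        s=np.sign(L[m,0]); A=np.c_[np.ones(m.sum()),-L[m,1]]
        k=np.linalg.lstsq(A,L[m,0]-.03*s,rcond=None)[0]
        y+=k[1]; c=c+Rm.T@np.array([k[0],0])
    return c,y,L,m,Q
E
python3 - <<'E'
from fit import *
for n in("top","side"):
    D=np.load(n+"0.npz");P=D["P"]
    c,y,L,m,Q=tray(P)
    l=L[m]; z=Q[m,2]
    print(n,"tray",c.round(4),round(y,4),m.sum())
    print(" extents rails y", np.percentile(l[:,1],[.5,99.5]).round(4))
    r=(Q[:,2]>.008)&(Q[:,2]<.024)&(abs(L[:,1])<.17)&(abs(L[:,0])<.12)&((abs(L[:,1])>.132)|(abs(L[:,0])>.08))
    print(" rim extents",np.percentile(L[r,0],[1,99]).round(4),np.percentile(L[r,1],[1,99]).round(4))
    # notch floor profile
    b=np.arange(-.14,.1401,.01)
    print(" prof",[(round(a+.005,3),round(float(np.median(z[(l[:,1]>=a)&(l[:,1]<a+.01)])),3)) for a in b[:-1] if ((l[:,1]>=a)&(l[:,1]<a+.01)).sum()>2])
    # tools
    QQ=P.reshape(-1,3);QQ=QQ[np.isfinite(QQ).all(1)]
    for nm,c0 in dict(guard=(.455,.3045),punch=(.47,.2355),flat=(.47,.166),square=(.483,.097)).items():
        c1=np.array(c0);a=.173
        for i in range(5):
            d=np.array([np.cos(a),np.sin(a)]);nn=np.array([-d[1],d[0]])
            e=QQ[:,:2]-c1;t=e@d;w=e@nn
            k=(abs(w)<.012)&(abs(t)<.04)&(QQ[:,2]>.04)&(QQ[:,2]<.075)
            k2=np.polyfit(t[k],w[k],1); a+=np.arctan(k2[0]); c1=c1+nn*k2[1]
        k=(abs(w)<.012)&(abs(t)<.12)&(QQ[:,2]>.041)&(QQ[:,2]<.075)
        print(" ",nm,c1.round(4),round(a,4),"t",np.percentile(t[k],[.5,99.5]).round(3),"z90",np.percentile(QQ[k,2],90).round(4),k.sum())
E
```

```text
top tray [ 0.5171 -0.2422] 0.2062 1119
 extents rails y [-0.1294  0.1405]
 rim extents [-0.0877  0.089 ] [-0.1346  0.145 ]
 prof [(np.float64(-0.135), 0.051), (np.float64(-0.125), 0.054), (np.float64(-0.115), 0.046), (np.float64(-0.105), 0.04), (np.float64(-0.095), 0.04), (np.float64(-0.085), 0.044), (np.float64(-0.075), 0.053), (np.float64(-0.065), 0.055), (np.float64(-0.055), 0.055), (np.float64(-0.045), 0.045), (np.float64(-0.035), 0.04), (np.float64(-0.025), 0.04), (np.float64(-0.015), 0.046), (np.float64(-0.005), 0.055), (np.float64(0.005), 0.056), (np.float64(0.015), 0.054), (np.float64(0.025), 0.045), (np.float64(0.035), 0.041), (np.float64(0.045), 0.04), (np.float64(0.055), 0.045), (np.float64(0.065), 0.054), (np.float64(0.075), 0.056), (np.float64(0.085), 0.053), (np.float64(0.095), 0.045), (np.float64(0.105), 0.04), (np.float64(0.115), 0.04), (np.float64(0.125), 0.044), (np.float64(0.135), 0.055)]
  guard [0.4551 0.3041] 0.1625 t [-0.087  0.089] z90 0.0595 478
  punch [0.4699 0.2359] 0.1618 t [-0.062  0.069] z90 0.0538 230
  flat [0.47   0.1659] 0.1263 t [-0.073  0.088] z90
[... 497 characters left out ...]
p.float64(-0.025), 0.04), (np.float64(-0.005), 0.055), (np.float64(0.005), 0.057), (np.float64(0.015), 0.054), (np.float64(0.025), 0.045), (np.float64(0.035), 0.041), (np.float64(0.045), 0.042), (np.float64(0.055), 0.044), (np.float64(0.065), 0.055), (np.float64(0.075), 0.057), (np.float64(0.085), 0.054), (np.float64(0.095), 0.045), (np.float64(0.105), 0.04), (np.float64(0.115), 0.041), (np.float64(0.125), 0.041), (np.float64(0.135), 0.05)]
  guard [0.4542 0.3092] 0.1544 t [-0.087  0.089] z90 0.0587 835
  punch [0.4692 0.2401] 0.1554 t [-0.063  0.067] z90 0.0532 365
  flat [0.4694 0.1697] 0.1455 t [-0.074  0.089] z90 0.0549 556
  square [0.4823 0.1008] 0.1587 t [-0.05   0.051] z90 0.0559 365
```

```bash
cat > go.py <<'E'
import sys
from h import *
# args: x,y,z(grasp point),yaw ...  -> deltas in tool axes
s=ctrl.get_state();M=R.from_rotvec(s["tool_rot"]).as_matrix();p=s["position"]+M[:,2]*ctrl.grip_point_offset
yaw=np.arctan2(M[1,0],M[0,0])
print("t",s["time"],"grasp",p.round(4),"yaw",yaw.round(4),"tilt",np.arccos(-M[2,2]).round(4),"w",round(s["grip_width"],3),"F",round(s["grip_force"],1))
for a in sys.argv[1:]:
    x,y,z,w=map(float,a.split(","))
    # TCP target with tool z straight down assumed; rotation only about tool z
    print((M.T@(np.array([x,y,z])-p)).round(4),"turn",round(yaw-w,4))
E
python3 go.py 0.516,-.237,.24,.2066 0.47,0.2,.24,.155
```

```text
t 0.1 grasp [ 0.1586 -0.6299  0.2403] yaw 0.2468 tilt 0.0017 w 1.001 F 0.0
[ 0.4425 -0.2937  0.0007] turn 0.0402
[ 0.5047 -0.7287  0.0015] turn 0.0918
```

Units first: turns go in shares of pi rad. So 0.04 rad is 0.0127.

{"method": "pendant", "body": {
  "steps": [
    [[0.4425, -0.2937, 0], 0.0127, 0.6],
    [[0.4425, -0.2937, 0], 0.0127, 0.6],
    [[0.4425, -0.2937, 0], 0.0127, 0.6],
    [[0.4425, -0.2937, 0], 0.0127, 0.6],
    [[0.4425, -0.2937, 0], 0.0127, 0.6],
    [[0.4425, -0.2937, 0], 0.0127, 0.6],
    [[0.4425, -0.2937, 0], 0.0127, 0.6],
    [[0.4425, -0.2937, 0], 0.0127, 0.6],
    [[0.4425, -0.2937, 0], 0.0127, 0.6],
    [[0.4425, -0.2937, 0], 0.0127, 0.6],
    [[0.4425, -0.2937, 0], 0.0127, 0.6],
    [[0.4425, -0.2937, 0], 0.0127, 0.6],
    [[0.4425, -0.2937, 0], 0.0127, 0.6],
    [[0.4425, -0.2937, 0], 0.0127, 0.6],
    [[0.4425, -0.2937, 0], 0.0127, 0.6],
    [[0.4425, -0.2937, 0], 0.0127, 0.6]
  ],
  "force": 40
}}

```text
time: 1.7
position: [0.5154, -0.2387, 0.4047]
tool_rot: [3.125, 0.32, -0.001]
ft_force: [-0.1, -0.5, 0.4]
grip_width: 0.601
grip_force: 0.0
```

```bash
python3 - <<'E'
from fit import *
im,P=cloud("wrist"); save("w1.png",im); np.savez("w1.npz",im=im,P=P)
c,y,L,m,Q=tray(P); print(c,y,m.sum())
l=L[m];z=Q[m,2]
nf=[(k,l[(z<.043)&(abs(l[:,1]-k-.005)<.02),1]) for k in(.105,.035,-.035,-.105)]
print([(k,v.mean().round(4),v.min().round(4),v.max().round(4)) for k,v in nf if len(v)], np.percentile(z,[5,50,95]).round(4))
E
python3 go.py 0.47,0.2,.24,.155
```

```text
[ 0.51822847 -0.24195011] 0.2077122969132256 5116
[(0.105, np.float64(0.1113), np.float64(0.0904), np.float64(0.1296)), (0.035, np.float64(0.0411), np.float64(0.0201), np.float64(0.0596)), (-0.035, np.float64(-0.0294), np.float64(-0.0498), np.float64(-0.0107)), (-0.105, np.float64(-0.0998), np.float64(-0.1199), np.float64(-0.08))] [0.0391 0.0474 0.0569]
t 1.75 grasp [ 0.5155 -0.2385  0.2413] yaw 0.2049 tilt 0.0004 w 0.598 F 0.0
[ 0.0447 -0.4386  0.0011] turn 0.0499
```

Scaled: 0.05 rad is 0.0159.

{"method": "pendant", "body": {
  "steps": [
    [[0.045, -0.438, 0], 0.0159, 0.5],
    [[0.045, -0.438, 0], 0.0159, 0.5],
    [[0.045, -0.438, 0], 0.0159, 0.5],
    [[0.045, -0.438, 0], 0.0159, 0.5],
    [[0.045, -0.438, 0], 0.0159, 0.5],
    [[0.045, -0.438, 0], 0.0159, 0.5],
    [[0.045, -0.438, 0], 0.0159, 0.5],
    [[0.045, -0.438, 0], 0.0159, 0.5],
    [[0.045, -0.438, 0], 0.0159, 0.5],
    [[0.045, -0.438, 0], 0.0159, 0.5],
    [[0.045, -0.438, 0], 0.0159, 0.5],
    [[0.045, -0.438, 0], 0.0159, 0.5],
    [[0.045, -0.438, 0], 0.0159, 0.5],
    [[0.045, -0.438, 0], 0.0159, 0.5]
  ],
  "force": 40
}}

```text
time: 3.15
position: [0.4707, 0.1991, 0.4047]
tool_rot: [3.132, 0.242, -0.0]
ft_force: [0.7, -0.6, 0.4]
grip_width: 0.499
grip_force: 0.0
```

```bash
cat > tools.py <<'E'
from h import *
def fit(P,c0,a=.155,half=.04,zr=(.043,.075),L=.12):
    Q=P.reshape(-1,3);Q=Q[np.isfinite(Q).all(1)];c=np.array(c0)
    for i in range(6):
        d=np.array([np.cos(a),np.sin(a)]);n=np.array([-d[1],d[0]]);e=Q[:,:2]-c;t=e@d;w=e@n
        k=(abs(w)<.012)&(abs(t)<half)&(Q[:,2]>zr[0])&(Q[:,2]<zr[1])
        k2=np.polyfit(t[k],w[k],1);a+=np.arctan(k2[0]);c=c+n*k2[1]
    k=(abs(w)<.012)&(abs(t)<L)&(Q[:,2]>zr[0])&(Q[:,2]<zr[1])
    return c,a,np.percentile(t[k],[.3,99.7]),np.percentile(Q[k&(abs(t)<.02),2],90),d
X=dict(guard=(-.089,.088),punch=(-.062,.072),flat=(-.084,.080),square=(-.051,.051))
E
python3 - <<'E'
from tools import *
im,P=cloud("wrist"); save("w2.png",im); np.savez("w2.npz",im=im,P=P)
for n,c0 in dict(guard=(.4547,.3065),punch=(.4696,.238),flat=(.4697,.168),square=(.4826,.0995)).items():
    c,a,t,z,d=fit(P,c0)
    o1=t[0]-X[n][0];o2=t[1]-X[n][1]
    print(n,c.round(4),a.round(4),t.round(4),"z",z.round(4),"orig shift",o1.round(4),o2.round(4),"origin",(c+d*(o1+o2)/2).round(4))
E
```

```text
guard [0.4549 0.3053] 0.1567 [-0.0681  0.0886] z 0.0565 orig shift 0.0209 0.0006 origin [0.4655 0.307 ]
punch [0.4696 0.2383] 0.1559 [-0.0632  0.0681] z 0.0528 orig shift -0.0012 -0.0039 origin [0.467  0.2379]
flat [0.4696 0.1687] 0.1512 [-0.0742  0.0885] z 0.0546 orig shift 0.0098 0.0085 origin [0.4787 0.1701]
square [0.4824 0.1008] 0.1552 [-0.0494  0.0513] z 0.0551 orig shift 0.0016 0.0003 origin [0.4833 0.1009]
```

View pics/w2.png

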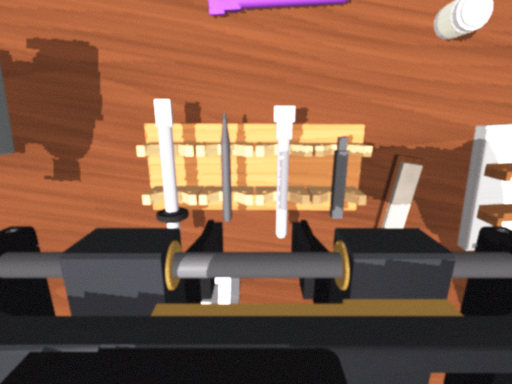

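```bash
python3 go.py .4833,.1009,.047,.1552
```

```text
t 3.2 grasp [0.4706 0.1993 0.2412] yaw 0.1546 tilt 0.0004 w 0.499 F 0.0
[-0.0026  0.0991  0.1942] turn -0.0006
```

{"method": "pendant", "body": {
  "steps": [
    [[-0.0026, 0.099, 0], 0, 0.5],
    [[-0.0026, 0.099, 0], 0, 0.5],
    [[-0.0026, 0.099, 0], 0, 0.5],
    [[-0.0026, 0.099, 0.05], 0, 0.5],
    [[-0.0026, 0.099, 0.1], 0, 0.5],
    [[-0.0026, 0.099, 0.14], 0, 0.5],
    [[-0.0026, 0.099, 0.17], 0, 0.5],
    [[-0.0026, 0.099, 0.194], 0, 0.5],
    [[-0.0026, 0.099, 0.194], 0, 0.5],
    [[-0.0026, 0.099, 0.194], 0, 0.5]
  ],
  "force": 40
}}

```text
time: 4.2
position: [0.4833, 0.1022, 0.2111]
tool_rot: [-3.132, -0.245, 0.001]
ft_force: [0.2, -0.5, -0.3]
grip_width: 0.501
grip_force: 0.0
```

```bash
python3 go.py .4833,.1009,.047,.1552
```

```text
t 4.2 grasp [0.4833 0.1023 0.0476] yaw 0.1563 tilt 0.0005 w 0.501 F 0.0
[-0.0002  0.0013  0.0006] turn 0.0011
```

Now I close and lift.

{"method": "pendant", "body": {
  "steps": [
    [[0, 0.001, 0], 0, 0],
    [[0, 0.001, 0], 0, 0],
    [[0, 0.001, 0], 0, 0],
    [[0, 0.001, 0], 0, 0],
    [[0, 0.001, 0], 0, 0],
    [[0, 0.001, 0], 0, 0],
    [[0, 0.001, 0], 0, 0],
    [[0, 0.001, -0.03], 0, 0],
    [[0, 0.001, -0.06], 0, 0],
    [[0, 0.001, -0.1], 0, 0],
    [[0, 0.001, -0.1], 0, 0],
    [[0, 0.001, -0.1], 0, 0]
  ],
  "force": 40
}}

```text
time: 5.4
position: [0.4832, 0.1015, 0.3109]
tool_rot: [3.132, 0.246, 0.002]
ft_force: [-0.2, -0.7, -1.9]
grip_width: 0.155
grip_force: 40.0
```

```bash
cat > notch.py <<'E'
import numpy as np,subprocess,sys
c=np.array([.5171,-.2365]);y=.2077
o=float(sys.argv[1]);z=float(sys.argv[2]);dx=float(sys.argv[3]) if len(sys.argv)>3 else 0
p=c+np.array([np.cos(y),np.sin(y)])*dx+np.array([-np.sin(y),np.cos(y)])*o
print(p.round(4));subprocess.run(["python3","go.py","%f,%f,%f,%f"%(*p,z,y)])
E
python3 notch.py -.105 .0485
```

```text
t 5.4 grasp [0.4834 0.1014 0.1474] yaw 0.1568 tilt 0.0011 w 0.155 F 40.0
[-0.0143  0.4439  0.0991] turn -0.0509
[ 0.5388 -0.3392]
```

Scaled: -0.05 rad is -0.0159.

{"method": "pendant", "body": {
  "steps": [
    [[-0.0143, 0.444, 0], -0.0159, 0],
    [[-0.0143, 0.444, 0], -0.0159, 0],
    [[-0.0143, 0.444, 0], -0.0159, 0],
    [[-0.0143, 0.444, 0], -0.0159, 0],
    [[-0.0143, 0.444, 0], -0.0159, 0],
    [[-0.0143, 0.444, 0], -0.0159, 0],
    [[-0.0143, 0.444, 0], -0.0159, 0],
    [[-0.0143, 0.444, 0], -0.0159, 0],
    [[-0.0143, 0.444, 0], -0.0159, 0],
    [[-0.0143, 0.444, 0], -0.0159, 0],
    [[-0.0143, 0.444, 0], -0.0159, 0],
    [[-0.0143, 0.444, 0], -0.0159, 0],
    [[-0.0143, 0.444, 0.03], -0.0159, 0],
    [[-0.0143, 0.444, 0.06], -0.0159, 0],
    [[-0.0143, 0.444, 0.08], -0.0159, 0],
    [[-0.0143, 0.444, 0.08], -0.0159, 0],
    [[-0.0143, 0.444, 0.08], -0.0159, 0]
  ],
  "force": 40
}}

```text
time: 7.1
position: [0.5389, -0.3381, 0.2309]
tool_rot: [-3.124, -0.328, 0.0]
ft_force: [0.5, 0.8, -0.9]
grip_width: 0.157
grip_force: 40.0
```

```bash
python3 notch.py -.105 .0482
```

```text
t 7.1 grasp [ 0.5388 -0.338   0.0674] yaw 0.2089 tilt 0.0006 w 0.157 F 40.0
[-0.0003  0.0013  0.0192] turn 0.0012
[ 0.5388 -0.3392]
```

{"method": "pendant", "body": {
  "steps": [
    [[0, 0.001, 0.01], 0, 0],
    [[0, 0.001, 0.016], 0, 0],
    [[0, 0.001, 0.019], 0, 0],
    [[0, 0.001, 0.019], 0, 0],
    [[0, 0.001, 0.019], 0, 0]
  ],
  "force": 40
}}

```text
time: 7.6
position: [0.5387, -0.3405, 0.2119]
tool_rot: [3.125, 0.324, 0.0]
ft_force: [-1.0, 0.2, -0.6]
grip_width: 0.156
grip_force: 40.0
```

{"method": "pendant", "body": {
  "steps": [
    [[0, 0, 0], 0, 0.2],
    [[0, 0, 0], 0, 0.3],
    [[0, 0, 0], 0, 0.5],
    [[0, 0, 0], 0, 0.5],
    [[0, 0, 0], 0, 0.5],
    [[0, 0, -0.03], 0, 0.5],
    [[0, 0, -0.07], 0, 0.5],
    [[0, 0, -0.12], 0, 0.5],
    [[0, 0, -0.12], 0, 0.5]
  ]
}}

```text
time: 8.5
position: [0.541, -0.3411, 0.3401]
tool_rot: [3.116, 0.323, 0.017]
ft_force: [0.5, -0.4, 0.8]
grip_width: 0.498
grip_force: 0.0
```

```bash
python3 go.py .4787,.1701,.0475,.153
```

```text
t 8.5 grasp [ 0.5429 -0.3423  0.1767] yaw 0.2068 tilt 0.0139 w 0.498 F 0.0
[ 0.0411 -0.5159  0.1245] turn 0.0538
```

Scaled: 0.053 rad is 0.0169.

{"method": "pendant", "body": {
  "steps": [
    [[0.044, -0.516, 0], 0.0169, 0.5],
    [[0.044, -0.516, 0], 0.0169, 0.5],
    [[0.044, -0.516, 0], 0.0169, 0.5],
    [[0.044, -0.516, 0], 0.0169, 0.5],
    [[0.044, -0.516, 0], 0.0169, 0.5],
    [[0.044, -0.516, 0], 0.0169, 0.5],
    [[0.044, -0.516, 0], 0.0169, 0.5],
    [[0.044, -0.516, 0], 0.0169, 0.5],
    [[0.044, -0.516, 0], 0.0169, 0.5],
    [[0.044, -0.516, 0], 0.0169, 0.5],
    [[0.044, -0.516, 0], 0.0169, 0.5],
    [[0.044, -0.516, 0], 0.0169, 0.5],
    [[0.044, -0.516, 0.03], 0.0169, 0.5],
    [[0.044, -0.516, 0.05], 0.0169, 0.5],
    [[0.044, -0.516, 0.05], 0.0169, 0.5],
    [[0.044, -0.516, 0.05], 0.0169, 0.5]
  ]
}}

```text
time: 10.1
position: [0.4762, 0.1726, 0.2819]
tool_rot: [3.132, 0.239, -0.001]
ft_force: [-0.1, 1.4, 0.8]
grip_width: 0.502
grip_force: 0.0
```

```bash
python3 go.py .4787,.1701,.0475,.153
```

```text
t 10.1 grasp [0.4761 0.1726 0.1184] yaw 0.1524 tilt 0.0004 w 0.502 F 0.0
[0.0022 0.0028 0.0709] turn -0.0006
```

{"method": "pendant", "body": {
  "steps": [
    [[0.002, 0.003, 0.03], 0, 0.5],
    [[0.002, 0.003, 0.055], 0, 0.5],
    [[0.002, 0.003, 0.071], 0, 0.5],
    [[0.002, 0.003, 0.071], 0, 0.5],
    [[0.002, 0.003, 0.071], 0, 0.5],
    [[0.002, 0.003, 0.071], 0, 0],
    [[0.002, 0.003, 0.071], 0, 0],
    [[0.002, 0.003, 0.071], 0, 0],
    [[0.002, 0.003, 0.071], 0, 0],
    [[0.002, 0.003, 0.071], 0, 0],
    [[0.002, 0.003, 0.071], 0, 0],
    [[0.002, 0.003, 0.071], 0, 0]
  ],
  "force": 40
}}

```text
time: 11.3
position: [0.4784, 0.1708, 0.2109]
tool_rot: [3.132, 0.241, 0.0]
ft_force: [0.4, -0.7, 3.2]
grip_width: 0.146
grip_force: 40.0
```

```bash
python3 go.py
```

```text
t 11.3 grasp [0.4784 0.1707 0.0474] yaw 0.1537 tilt 0.0005 w 0.146 F 40.0
```

{"method": "pendant", "body": {
  "steps": [
    [[0, 0, -0.03], 0, 0],
    [[0, 0, -0.06], 0, 0],
    [[0, 0, -0.1], 0, 0],
    [[0, 0, -0.1], 0, 0],
    [[0, 0, -0.1], 0, 0]
  ]
}}

```text
time: 11.8
position: [0.4782, 0.171, 0.311]
tool_rot: [3.132, 0.241, 0.002]
ft_force: [-0.1, -0.9, -1.6]
grip_width: 0.148
grip_force: 40.0
```

```bash
python3 notch.py -.035 .0485
```

```text
t 11.8 grasp [0.4784 0.171  0.1475] yaw 0.1537 tilt 0.0013 w 0.148 F 40.0
[-0.0224  0.4435  0.0992] turn -0.054
[ 0.5243 -0.2707]
```

Scaled: -0.054 rad is -0.0172.

{"method": "pendant", "body": {
  "steps": [
    [[-0.0224, 0.4435, 0], -0.0172, 0],
    [[-0.0224, 0.4435, 0], -0.0172, 0],
    [[-0.0224, 0.4435, 0], -0.0172, 0],
    [[-0.0224, 0.4435, 0], -0.0172, 0],
    [[-0.0224, 0.4435, 0], -0.0172, 0],
    [[-0.0224, 0.4435, 0], -0.0172, 0],
    [[-0.0224, 0.4435, 0], -0.0172, 0],
    [[-0.0224, 0.4435, 0], -0.0172, 0],
    [[-0.0224, 0.4435, 0], -0.0172, 0],
    [[-0.0224, 0.4435, 0], -0.0172, 0],
    [[-0.0224, 0.4435, 0], -0.0172, 0],
    [[-0.0224, 0.4435, 0], -0.0172, 0],
    [[-0.0224, 0.4435, 0.03], -0.0172, 0],
    [[-0.0224, 0.4435, 0.06], -0.0172, 0],
    [[-0.0224, 0.4435, 0.08], -0.0172, 0],
    [[-0.0224, 0.4435, 0.08], -0.0172, 0],
    [[-0.0224, 0.4435, 0.08], -0.0172, 0]
  ],
  "force": 40
}}

```text
time: 13.5
position: [0.5244, -0.2694, 0.2309]
tool_rot: [-3.124, -0.329, 0.0]
ft_force: [1.2, -0.3, -0.8]
grip_width: 0.151
grip_force: 40.0
```

```bash
python3 notch.py -.035 .048
```

```text
t 13.5 grasp [ 0.5243 -0.2693  0.0674] yaw 0.21 tilt 0.0007 w 0.151 F 40.0
[-0.0003  0.0015  0.0194] turn 0.0023
[ 0.5243 -0.2707]
```

{"method": "pendant", "body": {
  "steps": [
    [[0, 0.001, 0.01], 0, 0],
    [[0, 0.001, 0.016], 0, 0],
    [[0, 0.001, 0.019], 0, 0],
    [[0, 0.001, 0.019], 0, 0],
    [[0, 0.001, 0.019], 0, 0]
  ],
  "force": 40
}}

```text
time: 14.0
position: [0.5243, -0.2718, 0.2119]
tool_rot: [3.124, 0.326, 0.0]
ft_force: [0.4, -0.0, -1.4]
grip_width: 0.149
grip_force: 40.0
```

{"method": "pendant", "body": {
  "steps": [
    [[0, 0, 0], 0, 0.2],
    [[0, 0, 0], 0, 0.3],
    [[0, 0, 0], 0, 0.5],
    [[0, 0, 0], 0, 0.5],
    [[0, 0, 0], 0, 0.5],
    [[0, 0, -0.03], 0, 0.5],
    [[0, 0, -0.07], 0, 0.5],
    [[0, 0, -0.12], 0, 0.5],
    [[0, 0, -0.12], 0, 0.5],
    [[0, 0, -0.12], 0, 0.5],
    [[0, 0, -0.12], 0, 0.5]
  ]
}}

```text
time: 15.1
position: [0.5237, -0.2716, 0.3305]
tool_rot: [-3.124, -0.326, 0.003]
ft_force: [0.4, 0.5, -0.6]
grip_width: 0.5
grip_force: 0.0
```

```bash
python3 go.py .4686,.2381,.0465,.156
```

```text
t 15.1 grasp [ 0.5234 -0.2715  0.167 ] yaw 0.2078 tilt 0.0021 w 0.5 F 0.0
[ 0.0518 -0.5098  0.121 ] turn 0.0518
```

Scaled: 0.052 rad is 0.0166.

{"method": "pendant", "body": {
  "steps": [
    [[0.0515, -0.51, 0], 0.0166, 0.5],
    [[0.0515, -0.51, 0], 0.0166, 0.5],
    [[0.0515, -0.51, 0], 0.0166, 0.5],
    [[0.0515, -0.51, 0], 0.0166, 0.5],
    [[0.0515, -0.51, 0], 0.0166, 0.5],
    [[0.0515, -0.51, 0], 0.0166, 0.5],
    [[0.0515, -0.51, 0], 0.0166, 0.5],
    [[0.0515, -0.51, 0], 0.0166, 0.5],
    [[0.0515, -0.51, 0], 0.0166, 0.5],
    [[0.0515, -0.51, 0], 0.0166, 0.5],
    [[0.0515, -0.51, 0], 0.0166, 0.5],
    [[0.0515, -0.51, 0], 0.0166, 0.5],
    [[0.0515, -0.51, 0.03], 0.0166, 0.5],
    [[0.0515, -0.51, 0.05], 0.0166, 0.5],
    [[0.0515, -0.51, 0.05], 0.0166, 0.5],
    [[0.0515, -0.51, 0.05], 0.0166, 0.5]
  ]
}}

```text
time: 16.7
position: [0.4697, 0.2364, 0.2812]
tool_rot: [3.132, 0.241, -0.003]
ft_force: [-0.2, -0.6, 0.7]
grip_width: 0.497
grip_force: 0.0
```

```bash
python3 go.py .4686,.2381,.0465,.156
```

```text
t 16.7 grasp [0.4694 0.2363 0.1177] yaw 0.1539 tilt 0.002 w 0.497 F 0.0
[-0.0004 -0.002   0.0712] turn -0.0021
```

Scaled: -0.002 rad is -0.0006.

{"method": "pendant", "body": {
  "steps": [
    [[0, -0.002, 0.03], -0.0006, 0.5],
    [[0, -0.002, 0.055], -0.0006, 0.5],
    [[0, -0.002, 0.071], -0.0006, 0.5],
    [[0, -0.002, 0.071], -0.0006, 0.5],
    [[0, -0.002, 0.071], -0.0006, 0.5],
    [[0, -0.002, 0.071], -0.0006, 0],
    [[0, -0.002, 0.071], -0.0006, 0],
    [[0, -0.002, 0.071], -0.0006, 0],
    [[0, -0.002, 0.071], -0.0006, 0],
    [[0, -0.002, 0.071], -0.0006, 0],
    [[0, -0.002, 0.071], -0.0006, 0],
    [[0, -0.002, 0.071], -0.0006, 0]
  ],
  "force": 40
}}

```text
time: 17.9
position: [0.4692, 0.2398, 0.2109]
tool_rot: [3.132, 0.247, 0.0]
ft_force: [0.5, -0.3, 1.0]
grip_width: 0.123
grip_force: 40.0
```

```bash
python3 go.py
```

```text
t 17.9 grasp [0.4692 0.2398 0.0474] yaw 0.1577 tilt 0.0003 w 0.123 F 40.0
```

{"method": "pendant", "body": {
  "steps": [
    [[0, 0, -0.03], 0, 0],
    [[0, 0, -0.06], 0, 0],
    [[0, 0, -0.1], 0, 0],
    [[0, 0, -0.1], 0, 0],
    [[0, 0, -0.1], 0, 0]
  ]
}}

```text
time: 18.4
position: [0.4692, 0.24, 0.3112]
tool_rot: [3.132, 0.247, 0.003]
ft_force: [-0.2, -1.3, -1.5]
grip_width: 0.124
grip_force: 40.0
```

```bash
python3 notch.py .035 .0475
```

```text
t 18.4 grasp [0.4695 0.24   0.1477] yaw 0.1576 tilt 0.0017 w 0.124 F 40.0
[-0.0297  0.443   0.1003] turn -0.0501
[ 0.5099 -0.2023]
```

Scaled: -0.05 rad is -0.0159.

{"method": "pendant", "body": {
  "steps": [
    [[-0.0297, 0.443, 0], -0.0159, 0],
    [[-0.0297, 0.443, 0], -0.0159, 0],
    [[-0.0297, 0.443, 0], -0.0159, 0],
    [[-0.0297, 0.443, 0], -0.0159, 0],
    [[-0.0297, 0.443, 0], -0.0159, 0],
    [[-0.0297, 0.443, 0], -0.0159, 0],
    [[-0.0297, 0.443, 0], -0.0159, 0],
    [[-0.0297, 0.443, 0], -0.0159, 0],
    [[-0.0297, 0.443, 0], -0.0159, 0],
    [[-0.0297, 0.443, 0], -0.0159, 0],
    [[-0.0297, 0.443, 0], -0.0159, 0],
    [[-0.0297, 0.443, 0], -0.0159, 0],
    [[-0.0297, 0.443, 0.03], -0.0159, 0],
    [[-0.0297, 0.443, 0.06], -0.0159, 0],
    [[-0.0297, 0.443, 0.08], -0.0159, 0],
    [[-0.0297, 0.443, 0.08], -0.0159, 0],
    [[-0.0297, 0.443, 0.08], -0.0159, 0]
  ],
  "force": 40
}}

```text
time: 20.1
position: [0.5097, -0.2008, 0.2309]
tool_rot: [-3.124, -0.33, 0.0]
ft_force: [0.3, -0.8, 0.8]
grip_width: 0.122
grip_force: 40.0
```

```bash
python3 notch.py .035 .048
```

```text
t 20.1 grasp [ 0.5096 -0.2007  0.0674] yaw 0.2103 tilt 0.0006 w 0.122 F 40.0
[-0.      0.0016  0.0194] turn 0.0026
[ 0.5099 -0.2023]
```

{"method": "pendant", "body": {
  "steps": [
    [[0, 0.001, 0.01], 0, 0],
    [[0, 0.001, 0.016], 0, 0],
    [[0, 0.001, 0.019], 0, 0],
    [[0, 0.001, 0.019], 0, 0],
    [[0, 0.001, 0.019], 0, 0]
  ],
  "force": 40
}}

```text
time: 20.6
position: [0.5097, -0.2033, 0.2119]
tool_rot: [3.124, 0.326, 0.0]
ft_force: [0.5, 0.2, -1.1]
grip_width: 0.122
grip_force: 40.0
```

{"method": "pendant", "body": {
  "steps": [
    [[0, 0, 0], 0, 0.2],
    [[0, 0, 0], 0, 0.3],
    [[0, 0, 0], 0, 0.5],
    [[0, 0, 0], 0, 0.5],
    [[0, 0, 0], 0, 0.5],
    [[0, 0, -0.03], 0, 0.5],
    [[0, 0, -0.07], 0, 0.5],
    [[0, 0, -0.12], 0, 0.5],
    [[0, 0, -0.12], 0, 0.5],
    [[0, 0, -0.12], 0, 0.5],
    [[0, 0, -0.12], 0, 0.5]
  ]
}}

```text
time: 21.7
position: [0.509, -0.2032, 0.3306]
tool_rot: [-3.124, -0.326, 0.003]
ft_force: [-0.6, -0.0, -0.4]
grip_width: 0.504
grip_force: 0.0
```

```bash
python3 go.py .4559,.3055,.0475,.156
```

```text
t 21.7 grasp [ 0.5087 -0.2031  0.1671] yaw 0.2077 tilt 0.0019 w 0.504 F 0.0
[ 0.0534 -0.5085  0.12  ] turn 0.0517
```

Scaled: 0.052 rad is 0.0166.

{"method": "pendant", "body": {
  "steps": [
    [[0.053, -0.509, 0], 0.0166, 0.5],
    [[0.053, -0.509, 0], 0.0166, 0.5],
    [[0.053, -0.509, 0], 0.0166, 0.5],
    [[0.053, -0.509, 0], 0.0166, 0.5],
    [[0.053, -0.509, 0], 0.0166, 0.5],
    [[0.053, -0.509, 0], 0.0166, 0.5],
    [[0.053, -0.509, 0], 0.0166, 0.5],
    [[0.053, -0.509, 0], 0.0166, 0.5],
    [[0.053, -0.509, 0], 0.0166, 0.5],
    [[0.053, -0.509, 0], 0.0166, 0.5],
    [[0.053, -0.509, 0], 0.0166, 0.5],
    [[0.053, -0.509, 0], 0.0166, 0.5],
    [[0.053, -0.509, 0.03], 0.0166, 0.5],
    [[0.053, -0.509, 0.05], 0.0166, 0.5],
    [[0.053, -0.509, 0.05], 0.0166, 0.5],
    [[0.053, -0.509, 0.05], 0.0166, 0.5]
  ]
}}

```text
time: 23.3
position: [0.4569, 0.3042, 0.2813]
tool_rot: [3.131, 0.241, -0.002]
ft_force: [0.2, -0.2, 0.5]
grip_width: 0.499
grip_force: 0.0
```

```bash
python3 go.py .4559,.3055,.0475,.156
```

```text
t 23.3 grasp [0.4567 0.304  0.1178] yaw 0.1538 tilt 0.0018 w 0.499 F 0.0
[-0.0005 -0.0017  0.0703] turn -0.0022
```

Scaled: -0.002 rad is -0.0006.

{"method": "pendant", "body": {
  "steps": [
    [[0, -0.002, 0.03], -0.0006, 0.5],
    [[0, -0.002, 0.055], -0.0006, 0.5],
    [[0, -0.002, 0.07], -0.0006, 0.5],
    [[0, -0.002, 0.07], -0.0006, 0.5],
    [[0, -0.002, 0.07], -0.0006, 0.5],
    [[0, -0.002, 0.07], -0.0006, 0],
    [[0, -0.002, 0.07], -0.0006, 0],
    [[0, -0.002, 0.07], -0.0006, 0],
    [[0, -0.002, 0.07], -0.0006, 0],
    [[0, -0.002, 0.07], -0.0006, 0],
    [[0, -0.002, 0.07], -0.0006, 0],
    [[0, -0.002, 0.07], -0.0006, 0]
  ],
  "force": 40
}}

```text
time: 24.5
position: [0.4563, 0.3076, 0.212]
tool_rot: [3.131, 0.247, 0.001]
ft_force: [0.3, -2.0, 3.9]
grip_width: 0.171
grip_force: 40.0
```

```bash
python3 go.py
```

```text
t 24.5 grasp [0.4564 0.3075 0.0485] yaw 0.1576 tilt 0.0007 w 0.171 F 40.0
```

{"method": "pendant", "body": {
  "steps": [
    [[0, 0, -0.03], 0, 0],
    [[0, 0, -0.06], 0, 0],
    [[0, 0, -0.1], 0, 0],
    [[0, 0, -0.1], 0, 0],
    [[0, 0, -0.1], 0, 0]
  ]
}}

```text
time: 25.0
position: [0.456, 0.3076, 0.3115]
tool_rot: [3.132, 0.248, 0.001]
ft_force: [-0.3, -1.2, -4.8]
grip_width: 0.17
grip_force: 40.0
```

```bash
python3 notch.py .105 .049
```

```text
t 25.0 grasp [0.456  0.3076 0.148 ] yaw 0.1578 tilt 0.0005 w 0.17 F 40.0
[-0.0305  0.442   0.0991] turn -0.0499
[ 0.4954 -0.1338]
```

Scaled: -0.05 rad is -0.0159.

{"method": "pendant", "body": {
  "steps": [
    [[-0.0305, 0.442, 0], -0.0159, 0],
    [[-0.0305, 0.442, 0], -0.0159, 0],
    [[-0.0305, 0.442, 0], -0.0159, 0],
    [[-0.0305, 0.442, 0], -0.0159, 0],
    [[-0.0305, 0.442, 0], -0.0159, 0],
    [[-0.0305, 0.442, 0], -0.0159, 0],
    [[-0.0305, 0.442, 0], -0.0159, 0],
    [[-0.0305, 0.442, 0], -0.0159, 0],
    [[-0.0305, 0.442, 0], -0.0159, 0],
    [[-0.0305, 0.442, 0], -0.0159, 0],
    [[-0.0305, 0.442, 0], -0.0159, 0],
    [[-0.0305, 0.442, 0], -0.0159, 0],
    [[-0.0305, 0.442, 0.03], -0.0159, 0],
    [[-0.0305, 0.442, 0.06], -0.0159, 0],
    [[-0.0305, 0.442, 0.08], -0.0159, 0],
    [[-0.0305, 0.442, 0.08], -0.0159, 0],
    [[-0.0305, 0.442, 0.08], -0.0159, 0]
  ],
  "force": 40
}}

```text
time: 26.7
position: [0.4956, -0.1322, 0.2318]
tool_rot: [-3.124, -0.329, 0.001]
ft_force: [-0.0, 0.4, -2.5]
grip_width: 0.171
grip_force: 40.0
```

```bash
python3 notch.py .105 .049
```

```text
t 26.7 grasp [ 0.4955 -0.1321  0.0683] yaw 0.2102 tilt 0.0008 w 0.171 F 40.0
[-0.0004  0.0016  0.0193] turn 0.0025
[ 0.4954 -0.1338]
```

{"method": "pendant", "body": {
  "steps": [
    [[0, 0.001, 0.01], 0, 0],
    [[0, 0.001, 0.016], 0, 0],
    [[0, 0.001, 0.019], 0, 0],
    [[0, 0.001, 0.019], 0, 0],
    [[0, 0.001, 0.019], 0, 0]
  ],
  "force": 40
}}

```text
time: 27.2
position: [0.4958, -0.1346, 0.2129]
tool_rot: [3.125, 0.326, 0.0]
ft_force: [0.3, -0.0, -3.5]
grip_width: 0.174
grip_force: 40.0
```

{"method": "pendant", "body": {
  "steps": [
    [[0, 0, 0], 0, 0.2],
    [[0, 0, 0], 0, 0.3],
    [[0, 0, 0], 0, 0.5],
    [[0, 0, 0], 0, 0.5],
    [[0, 0, 0], 0, 0.5],
    [[0, 0, -0.03], 0, 0.5],
    [[0, 0, -0.07], 0, 0.5],
    [[0, 0, -0.12], 0, 0.5],
    [[0, 0, -0.17], 0, 0.5],
    [[0, 0.05, -0.19], 0, 0.5],
    [[0, 0.1, -0.19], 0, 0.5],
    [[0, 0.1, -0.19], 0, 0.5],
    [[0, 0.1, -0.19], 0, 0.5],
    [[0, 0.1, -0.19], 0, 0.5]
  ]
}}

```text
time: 28.6
position: [0.5164, -0.2312, 0.4023]
tool_rot: [-3.123, -0.328, 0.001]
ft_force: [-0.5, 1.0, 0.2]
grip_width: 0.5
grip_force: 0.0
```

```bash
python3 - <<'E'
from tools import *
import cv2
im,P=cloud("wrist"); save("w3.png",im); im2,P2=cloud("top"); save("top3.png",cv2.resize(im2[90:260,100:430],None,fx=2.3,fy=2.3))
c0=np.array([.5171,-.2365]);y=.2077
for n,o in dict(guard=.105,punch=.035,flat=-.035,square=-.105).items():
  for PP in(P,P2):
    g=c0+np.array([-np.sin(y),np.cos(y)])*o
    c,a,t,z,d=fit(PP,g,y)
    s=[t[0]-X[n][0],t[1]-X[n][1]]
    e=c-c0; print(n,"y",(e@[-np.sin(y),np.cos(y)]).round(4),"x shifts",np.round(s,4),"dyaw",(a-y).round(4),"z",z.round(4))
Q=P2[118:127,265:275].reshape(-1,3);print(np.nanmedian(Q,0))
E
```

```text
guard y 0.103 x shifts [ 0.0014 -0.0008] dyaw 0.0049 z 0.0566
guard y 0.1048 x shifts [ 0.0002 -0.0008] dyaw -0.0187 z 0.0582
punch y 0.0345 x shifts [-0.0013 -0.0034] dyaw 0.0013 z 0.0527
punch y 0.0346 x shifts [-0.0013 -0.0568] dyaw 0.0124 z 0.0543
flat y -0.0343 x shifts [ 0.0009 -0.0013] dyaw 0.0018 z 0.0546
flat y -0.0194 x shifts [ 0.0006 -0.0478] dyaw -0.542 z 0.0523
square y -0.1035 x shifts [-0.0005 -0.0014] dyaw 0.0014 z 0.055Traceback (most recent call last):
  File "<stdin>", line 8, in <module>
  File "tools.py", line 7, in fit
    k2=np.polyfit(t[k],w[k],1);a+=np.arctan(k2[0]);c=c+n*k2[1]
    raise TypeError("expected non-empty vector for x")
TypeError: expected non-empty vector for x
```

View pics/w3.png

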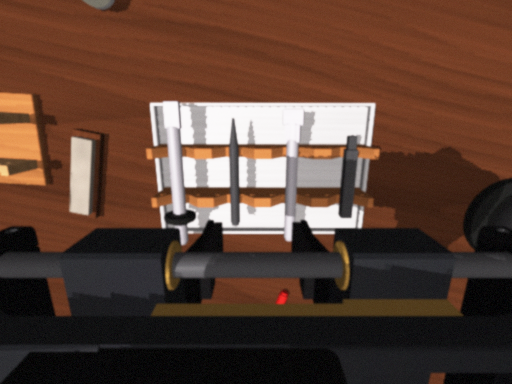

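View pics/top3.png

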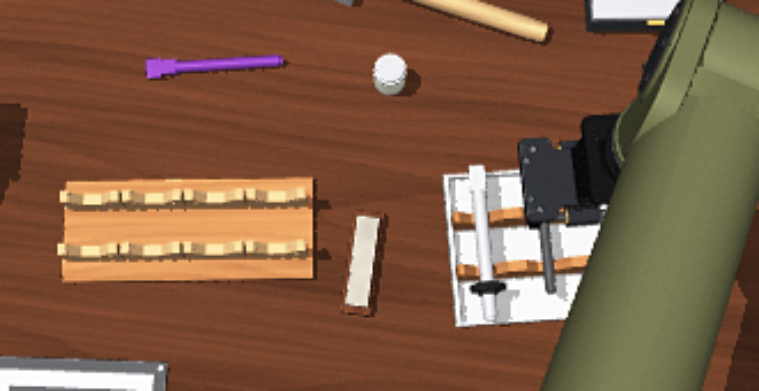

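The wrist view shows guard (175,170), punch (235,170), flat (291,175) and square (349,175) in the notches in the right order. All are within about 2 mm of the notch middles and aligned with the tray. In the top crop the tin stands at (390,75), where it was, so I hand the job in.

```bash
python3 -c "
from bench import ctrl
print(ctrl.close_job())"
```

```text
the job is handed in; nothing more can be done
None
```

All four tools lie in the tray notches in order from left to right (guard, punch, flat, square), each about 2 mm or less from its notch middle by the last wrist image. The paint tin looks unmoved and the job is handed in; the hand-in gave no verdict.

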